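# Shut the inlet, seat the needle valve and hold it a quarter turn open

### The arm

A 6-joint arm with a two-finger parallel gripper is mounted at the origin on the work surface. World frame = base frame: x ahead of the robot, y to its left, z up, the work surface at z = 0. Lengths are in m, angles in degrees, forces in N, time in s.
With the tool pointing down it reaches from about 0.35 to 0.875 m from the base axis. Payload 4.2 kg.
Tool frame: the origin (TCP) lies at the very end of the fingers, on their centre line; the grasp point (between the pads) lies 19 mm behind it (r.hold_point_z is the distance from the TCP to the grasp point, in m); z points along the fingers, y is the direction in which the jaws open and shut (so a half turn about z gives the same grasp; the last joint's range is limited). The gripper opens to 87 mm and grips with 3 to 60 N. Pads are 19 mm wide; open, the fingers measure 117 mm over their backs; the gripper's body (75 mm by 190 mm) begins 51 mm behind the grasp point.
Start: joints at [91.421, 22.042, 0.453, 0, -68.411, -14.817], TCP at [0.145, 0.608, 0.189] pointing down, gripper open.
Joint ranges: [-179.83, 179.83], [-69.29, 118.12], [-61.27, 80.66], [-181.25, 117.63], [-171.15, -9.14], [-177.46, 177.46]. Speed limits (degrees/s): [159.86, 159.86, 180, 180, 180, 180].

### API

Orientations are given as a 3x3 rotation matrix whose columns are the frame's x, y, z axes.
In Python, from station import r, cams, ticket gives the robot as it stands.
- The arm moves only by the tool drive_tool, never from a script. Its argument "deltas" is a list of rows, each an object of numbers: "dx", "dy", "dz": the shift along the tool's x, y, z in m; "wx", "wy", "wz": the turn, a rotation vector about the tool's x, y, z in degrees. A call has 1 to 20 rows; each row is the pose to reach, as a shift and turn from the pose commanded when the call began, along the tool's axes at that moment; what a row does not reach only later rows make up. A row lasts 1/10 s, in which the tool goes at most 50 mm and 8.59 degrees, less where a joint would pass 70% of its speed; a pose out of reach is approached as far as the arm can. A call with a gripper value outside its range is refused whole. "gripper" is the opening, from 0 (shut) to 1 (fully open), set as the call begins (left out, the last holds). The fingers move at their own pace and stop on an object; the grip force is fixed at half the most. Time passes only in rows, so rows that repeat a pose let the fingers close. It gives the time, the measured TCP pose, the force and the opening at its end, in the units of the state.
- r.sense(): the state, without advancing time (a new reading comes with each control period).
- cams.capture(name): name is "side" or "top" or "wrist"; returns the picture (384x512x3 uint8, red, green, blue); there is no depth.
- cams.camera_model(name): a dict with "intrinsics" (3x3 intrinsics, pixels), "extrinsics" (4x4, takes a point from world to camera coordinates); the wrist camera has in their place "T_tool_cam" (4x4, takes a point from camera to tool coordinates, whose origin is the TCP and whose axes are the flange's). Camera axes: x right, y down, z forward; pixel columns grow to the right and rows downward; lengths in m; the calibration is good to about 2 mm. The wrist camera is an equidistant fisheye: a pixel r from the principal point sees the ray r / f radians off the axis. A picture is of the moment at which its call begins: read the wrist's pose just before it. camera_model takes no time and is no camera call.
- ticket.finish_job(): hands the job in, once; it reports no verdict.
The state is a dict: "time_s": time; "joints": joint angles; "joint_velocities": joint speeds; "effort": joint torques, N m; "tcp_pos": TCP position; "ee_rot": TCP orientation; "wrist_force": force on the tool from outside, world axes, zero at the start; "moment": the same for the moment, N m; "gripper_width": opening from 0.0 (shut) to 1.0 (fully open).
Only numpy, scipy, OpenCV 4.12 (cv2) and the standard library are available. Lean on these libraries where they do the work, as an engineer would, in place of code of your own. Each camera call takes 0.05 s, during which the arm holds its last target.

### The job

On the air test rig, first shut the inlet: swing the lever of the ball valve clockwise until it stops square across the pipe. Then screw the T-bar of the needle valve clockwise until it seats, open it again by a quarter turn and keep hold of the T-bar just there, so that a mate can nip up the packing nut: finish while still gripping the bar. Leave the lever shut and the loose things on the bench where they are.

Things in the scene. Friction and masses are not known exactly. Their poses are not given: they have to be found in the camera images.
- rig: Air test rig, fixed to the bench: grey steel base plate, 110 mm (its x) by 460 mm (its y), 8 mm thick, with one straight 21 mm pipe along its y axis, 55 mm up. Origin: underside of the plate at its centre; z up. From -y to +y: inlet plug, brass ball valve with a long lever, gauge, square steel needle valve with a T-bar (stem vertical at x 0, y +120 mm), silencer (ends at y +214 mm).
- ball_valve (a point): Pivot of the ball valve's lever: vertical axis at x 0, y -100 mm of the rig; the point is at the height of the lever's sleeve, 105 mm above the bench. The brass body below it is 31 mm wide. Axes as the rig's.
- gauge (a point): Centre of the round dark pressure gauge on the rig's middle (x 0, y 0), 107 mm above the bench: 52 mm in diameter (top 133 mm up), 24 mm thick along the rig's x. Fixed. All else on the plate, apart from the two valves, is below 75 mm.
- lever (a joint): Angle of the ball valve's lever (rad) about its vertical pivot. 0 = shut, at a stop: the lever stands square across the pipe and points to the rig's -x. 1.571 = open, at a stop: it lies along the pipe and points to the rig's -y. Seen from above it shuts clockwise. Stiff (about 0.3 N m); stays where it is left.
- lever_grip (a point): Centre of the lever's black plastic sleeve, 88 mm from the pivot and 105 mm above the bench. The sleeve is 74 mm long, 22 mm wide and 10 mm thick; the point's x axis runs along the lever, from the tip towards the pivot, z up.
- needle (a joint): Angle of the needle valve's stem (rad) about its vertical axis. 0 = on its seat, a hard stop; it grows as the valve is opened, anticlockwise seen from above. A quarter turn open is 1.571. Starts about a third to half a turn open. Friction about 0.12 N m; stays where it is left. It does not rise noticeably.
- needle_bar (a point): Centre of the needle valve's T-bar: a flat-sided steel bar 62 mm long, 10 mm wide and 14 mm high, level, on top of the 8 mm stem, 138 mm above the bench. The stem below it is bare down to the packing nut, whose top is 96 mm above the bench. The point's y axis runs along the bar, z up; when seated the bar lies along the pipe.
- wrench_mid (a point): Loose open-ended wrench lying flat beyond the rig, 190 mm long; point at its middle. Not to be moved.
- tape_mid (a point): Loose white roll of thread tape lying flat, 52 mm across and 15 mm high, beyond the rig; point at its centre. Not to be moved.
- elbow_mid (a point): Loose brass pipe elbow, about 55 mm across and 33 mm high, on the robot's side of the rig; point near its centre. Not to be moved.
- screwdriver_mid (a point): Loose screwdriver with a black handle, 210 mm long, to the left; point at its middle. Not to be moved.
- can_mid (a point): Upright spray can, 65 mm across and 190 mm high, at the left rear; point at its centre. Not to be moved.
- carton_mid (a point): Small closed cardboard carton, 70 by 110 by 50 mm high, at the right rear; point at its centre. Not to be moved.
- gate_mid (a point): Loose spare brass gate valve with a round 53 mm handwheel, 71 mm high, at the right; point at its centre. Not part of the rig and not to be moved.

How it is judged (in metres and radians):
On the way, in this order (a step that is already met when the one before it is completed fails the run):
1. the ball valve's lever is shut, square across the pipe (within 0.1 rad of its stop) (value of joint lever below 0.1 rad), for 0.2 s.
2. after that, the needle valve is screwed down onto its seat (within 0.06 rad) (value of joint needle below 0.06 rad), for 0.2 s.
At the end, for the whole second after the job is handed in: Needle valve a quarter turn open from its seat (1.571 rad, within 0.22), still, its T-bar held in the gripper (fingers press with over 4 N, grasp point within 45 mm of the bar's centre), lever still shut (within 0.12 rad of its stop). The program ends while holding (value of joint needle between 1.351 and 1.791 rad and velocity of joint needle between -0.1 and 0.1 rad/s and contact force between the fingers and needle above 4 N and distance between the grasp point and needle_bar below 0.045 m and value of joint lever below 0.12 rad); the arm keeps its last pose, push and grip.
It fails at once if a loose bystander is moved by more than 20 mm (distance of any of wrench_mid, tape_mid, elbow_mid, screwdriver_mid, can_mid, carton_mid, gate_mid from where it was at the start of the episode above 0.02 m).
It also fails if it takes over 67 s, if anything falls off the work surface, if the arm or the gripper's body presses on something with over 40 N, if the wrist force passes 120 N, or if a joint passes its speed limit or range.

## Working session

There is one attempt and no reset: what is moved stays moved. The work goes in short steps, Python scripts to look and compute and a tool call to move; the robot and the scene stay as the last step left them, time stands still between calls to the robot, and variables do not carry over. Pictures are saved under pics/ and viewed, and the job is handed in when it is done.

Besides the shell and the picture viewer there is one more tool, called after "Emit:" in YAML: its name, and indented under it one key for each argument. drive_tool: Moves the arm, as the interface text tells. Its arguments: {"type":"object","properties":{"deltas":{"type":"array","items":{"type":"object","properties":{"dx":{"type":"number"},"dy":{"type":"number"},"dz":{"type":"number"},"wx":{"type":"number"},"wy":{"type":"number"},"wz":{"type":"number"}}}},"gripper":{"type":"number"}},"required":["deltas"]}

```bash
ls; mkdir -p pics; python3 - <<'E'
from station import r,cams,ticket
import cv2,numpy as np
s=r.sense()
print(s)
for n in("side","top","wrist"):
    im=cams.capture(n); cv2.imwrite(f"pics/{n}0.png",cv2.cvtColor(im,cv2.COLOR_RGB2BGR))
    np.set_printoptions(precision=4,suppress=True)
    print(n,cams.camera_model(n))
print(r.hold_point_z)
E
```

```text
pics
{'time_s': 0.0, 'joints': array([ 9.14226510e+01,  2.20887943e+01,  3.78896616e-01, -3.12328276e-02,
       -6.84125487e+01, -1.48173552e+01]), 'joint_velocities': array([ 0.08313546, -0.0010516 , -0.06089549,  0.01576234,  0.08760374,
        0.03255176]), 'effort': array([ 2.26370908e-04, -3.90666819e+01,  1.87400758e+01,  4.21968967e+00,
        1.09461675e-02, -1.96776773e-04]), 'tcp_pos': array([0.14459372, 0.60732539, 0.18756859]), 'ee_rot': array([[ 9.72750701e-01, -2.31853117e-01, -4.53666281e-04],
       [-2.31853554e-01, -9.72748329e-01, -2.14896552e-03],
       [ 5.69412374e-05,  2.19559185e-03, -9.99997588e-01]]), 'wrist_force': array([ 0.60536031, -0.40811867,  0.07997929]), 'moment': array([ 0.02683195, -0.00623411,  0.02408491]), 'gripper_width': 0.9996627173426902}
side {'intrinsics': array([[488.0806,   0.    , 252.025 ],
       [  0.    , 488.0806, 199.5654],
       [  0.    ,   0.    ,   1.    ]]), 'extrinsics': array([[ 0.968 , -0.2508, -0.0017, -0.5544],
       [-0.1703, -0.6524, -0.7385,  0.202 ],
       [ 0.1841,  0.7152, -0.6743,  1.4827],
       [ 0.    ,  0.    ,  0.    ,  1.    ]])}
top {'intrinsics': array([[384.092 ,   0.    , 255.1439],
       [  0.    , 384.092 , 189.3025],
       [  0.    ,   0.    ,   1.    ]]), 'extrinsics': array([[ 0.0245, -0.9994,  0.0241, -0.0333],
       [-0.9959, -0.0265, -0.0869,  0.5735],
       [ 0.0875, -0.0219, -0.9959,  1.1349],
       [ 0.    ,  0.    ,  0.    ,  1.    ]])}
wrist {'intrinsics': array([[297.3186,   0.    , 254.6883],
       [  0.    , 297.3186, 190.955 ],
       [  0.    ,   0.    ,   1.    ]]), 'T_tool_cam': array([[-0.0007, -0.96  , -0.2801,  0.0753],
       [ 1.    , -0.0006, -0.0005,  0.0001],
       [ 0.0003, -0.2801,  0.96  , -0.1961],
       [ 0.    ,  0.    ,  0.    ,  1.    ]])}
0.0187
```

View pics/side0.png

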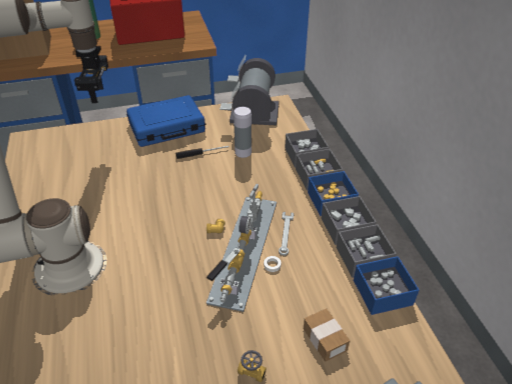

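View pics/top0.png

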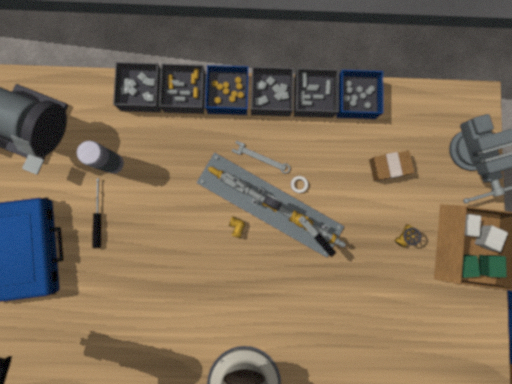

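View pics/wrist0.png

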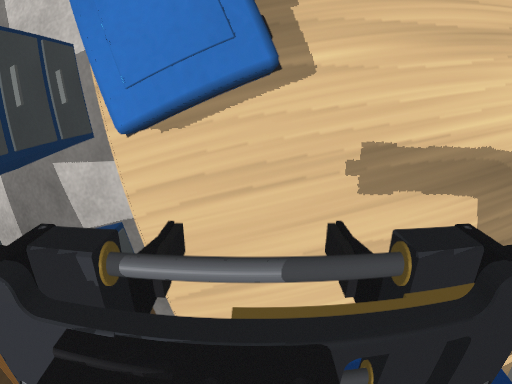

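```bash
python3 - <<'E'
import cv2
t=cv2.imread("pics/top0.png");s=cv2.imread("pics/side0.png")
c=t[100:300,130:330]; cv2.imwrite("pics/topc.png",cv2.resize(c,None,fx=3,fy=3,interpolation=cv2.INTER_CUBIC))
c=s[130:330,200:400]; cv2.imwrite("pics/sidec.png",cv2.resize(c,None,fx=3,fy=3,interpolation=cv2.INTER_CUBIC))
E
```

```text
(no output)
```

View crops.

View pics/topc.png

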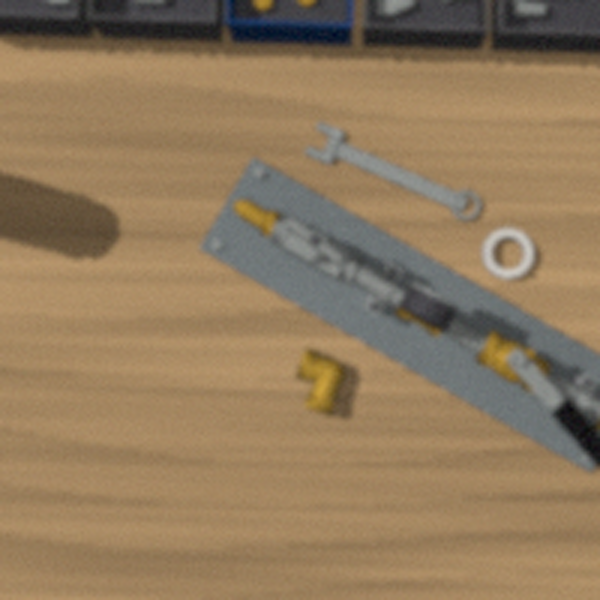

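View pics/sidec.png

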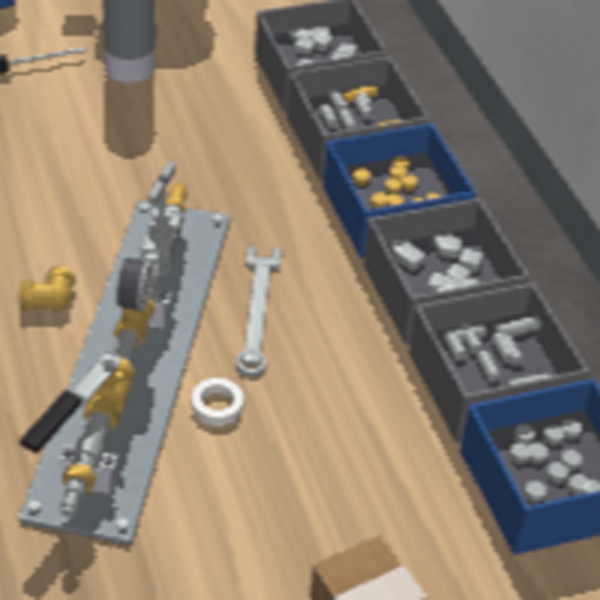

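```bash
python3 - <<'E'
import cv2
t=cv2.imread("pics/top0.png")
c=t[140:270,190:360]; cv2.imwrite("pics/topd.png",cv2.resize(c,None,fx=4.5,fy=4.5,interpolation=cv2.INTER_CUBIC))
E
```

```text
(no output)
```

View pics/topd.png

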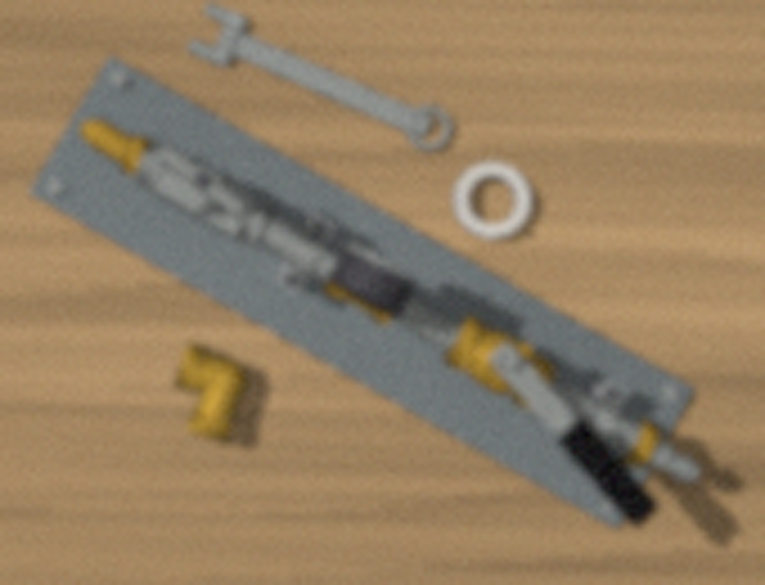

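```bash
cat > h.py <<'E'
from station import r,cams,ticket
import cv2,numpy as np
np.set_printoptions(precision=4,suppress=True)
def proj(n,P):
    m=cams.camera_model(n);E=m['extrinsics'];K=m['intrinsics']
    p=(E[:3,:3]@np.atleast_2d(P).T+E[:3,3:]);q=K@p;return (q[:2]/q[2]).T
def ray(n,px,z):
    m=cams.camera_model(n);E=m['extrinsics'];K=m['intrinsics']
    R=E[:3,:3];c=-R.T@E[:3,3]
    d=R.T@np.linalg.inv(K)@np.array([px[0],px[1],1.]);return c+d*(z-c[2])/d[2]
E
python3 - <<'E'
from h import *
f=lambda u,v:(u/4.5+190-.4,v/4.5+140-.4)
C=[ray("top",f(*p),.008) for p in[(108,57),(33,190),(620,527),(692,388)]]
C=np.array(C);print(C)
c=C.mean(0)
yv=(C[0]+C[1]-C[2]-C[3])/2;print(c,np.linalg.norm(yv),np.degrees(np.arctan2(yv[1],yv[0])))
xv=(C[0]+C[3]-C[1]-C[2])/2;print(np.linalg.norm(xv),np.degrees(np.arctan2(xv[1],xv[0])))
pv=ray("top",f(508,357),.115);sl=ray("top",f(607,473),.11);print(pv,sl,sl-pv,np.linalg.norm(sl-pv))
g=lambda u,v:(u/3+200-.3,v/3+130-.3)
C=np.array([ray("side",g(*p),.008) for p in[(230,215),(20,520),(132,545),(143,203)]]);print(C)
E
```

```text
[[ 0.6869  0.1119  0.008 ]
 [ 0.5939  0.1597  0.008 ]
 [ 0.3763 -0.2431  0.008 ]
 [ 0.4708 -0.2915  0.008 ]]
[ 0.532  -0.0658  0.008 ] 0.45775372457802294 61.726466260086724
0.10534286902317766 -27.151626383503043
[ 0.4872 -0.1501  0.115 ] [ 0.4175 -0.2131  0.11  ] [-0.0698 -0.063  -0.005 ] 0.09413616399277029
[[ 0.6883  0.1114  0.008 ]
 [ 0.377  -0.2438  0.008 ]
 [ 0.4719 -0.2972  0.008 ]
 [ 0.5965  0.1566  0.008 ]]
```

```bash
cat >> h.py <<'E'
def tgt(cmd,targets):
    x,y,z,a=cmd;t=np.radians(a)
    for X,Y,Z,A in targets:
        d=np.array([X-x,Y-y])
        print("dx %.4f dy %.4f dz %.4f wz %.2f"%(d@[np.cos(t),np.sin(t)],d@[np.sin(t),-np.cos(t)],z-Z,a-A))
def after(cmd,dx,dy,dz,wz):
    x,y,z,a=cmd;t=np.radians(a);c,s=np.cos(t),np.sin(t)
    return (x+c*dx+s*dy,y+s*dx-c*dy,z-dz,a-wz)
E
python3 -c "
from h import *
tgt((.145,.608,.189,-13.4),[(.4,.3,.26,14),(.44,.05,.26,28),(.418,-.212,.24,41.5)])"
```

```text
dx 0.3194 dy 0.2405 dz -0.0710 wz -27.40
dx 0.4163 dy 0.4744 dz -0.0710 wz -41.40
dx 0.4556 dy 0.7344 dz -0.0510 wz -54.90
```

Emit:
drive_tool:
  deltas:
    - {"dx":0.319,"dy":0.24,"dz":-0.071,"wz":-27}
    - {"dx":0.319,"dy":0.24,"dz":-0.071,"wz":-27}
    - {"dx":0.319,"dy":0.24,"dz":-0.071,"wz":-27}
    - {"dx":0.319,"dy":0.24,"dz":-0.071,"wz":-27}
    - {"dx":0.319,"dy":0.24,"dz":-0.071,"wz":-27}
    - {"dx":0.319,"dy":0.24,"dz":-0.071,"wz":-27}
    - {"dx":0.319,"dy":0.24,"dz":-0.071,"wz":-27}
    - {"dx":0.319,"dy":0.24,"dz":-0.071,"wz":-27}
    - {"dx":0.416,"dy":0.474,"dz":-0.071,"wz":-41}
    - {"dx":0.416,"dy":0.474,"dz":-0.071,"wz":-41}
    - {"dx":0.416,"dy":0.474,"dz":-0.071,"wz":-41}
    - {"dx":0.416,"dy":0.474,"dz":-0.071,"wz":-41}
    - {"dx":0.416,"dy":0.474,"dz":-0.071,"wz":-41}
    - {"dx":0.456,"dy":0.734,"dz":-0.051,"wz":-55}
    - {"dx":0.456,"dy":0.734,"dz":-0.051,"wz":-55}
    - {"dx":0.456,"dy":0.734,"dz":-0.051,"wz":-55}
    - {"dx":0.456,"dy":0.734,"dz":-0.051,"wz":-55}
    - {"dx":0.456,"dy":0.734,"dz":-0.051,"wz":-55}
    - {"dx":0.456,"dy":0.734,"dz":-0.051,"wz":-55}
    - {"dx":0.456,"dy":0.734,"dz":-0.051,"wz":-55}

```text
schema error: expected keys dx, dy, dz, wx, wy, wz
```

```bash
python3 - <<'E'
from h import *
s=r.sense();print(s['time_s'],s['joints'],s['tcp_pos'],s['ee_rot'],s['wrist_force'])
print(after((.145,.608,.189,-13.396),.456,.734,-.051,-55))
im=cams.capture("wrist");cv2.imwrite("pics/w1.png",cv2.cvtColor(im,cv2.COLOR_RGB2BGR))
im=cams.capture("side");cv2.imwrite("pics/s1.png",cv2.cvtColor(im,cv2.COLOR_RGB2BGR))
E
```

```text
0.15 [ 91.4194  22.0814   0.3968  -0.0199 -68.4121 -14.8168] [0.1447 0.6075 0.1878] [[ 0.9728 -0.2318 -0.0003]
 [-0.2318 -0.9728 -0.0017]
 [ 0.0001  0.0017 -1.    ]] [-0.0128  0.3511 -0.1039]
(np.float64(0.41854006410650246), np.float64(-0.21167544389752857), 0.24, 41.604)
```

View pics/w1.png

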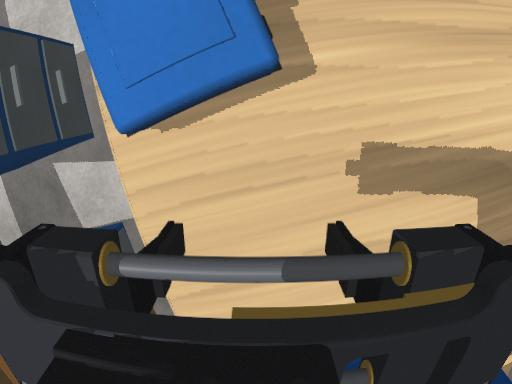

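View pics/s1.png

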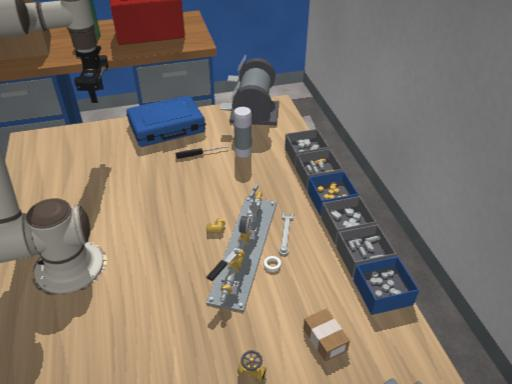

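Emit:
drive_tool:
  deltas:
    - {"dx":0.319,"dy":0.24,"dz":-0.071,"wx":0,"wy":0,"wz":-27}
    - {"dx":0.319,"dy":0.24,"dz":-0.071,"wx":0,"wy":0,"wz":-27}
    - {"dx":0.319,"dy":0.24,"dz":-0.071,"wx":0,"wy":0,"wz":-27}
    - {"dx":0.319,"dy":0.24,"dz":-0.071,"wx":0,"wy":0,"wz":-27}
    - {"dx":0.319,"dy":0.24,"dz":-0.071,"wx":0,"wy":0,"wz":-27}
    - {"dx":0.319,"dy":0.24,"dz":-0.071,"wx":0,"wy":0,"wz":-27}
    - {"dx":0.319,"dy":0.24,"dz":-0.071,"wx":0,"wy":0,"wz":-27}
    - {"dx":0.319,"dy":0.24,"dz":-0.071,"wx":0,"wy":0,"wz":-27}
    - {"dx":0.416,"dy":0.474,"dz":-0.071,"wx":0,"wy":0,"wz":-41}
    - {"dx":0.416,"dy":0.474,"dz":-0.071,"wx":0,"wy":0,"wz":-41}
    - {"dx":0.416,"dy":0.474,"dz":-0.071,"wx":0,"wy":0,"wz":-41}
    - {"dx":0.416,"dy":0.474,"dz":-0.071,"wx":0,"wy":0,"wz":-41}
    - {"dx":0.416,"dy":0.474,"dz":-0.071,"wx":0,"wy":0,"wz":-41}
    - {"dx":0.456,"dy":0.734,"dz":-0.051,"wx":0,"wy":0,"wz":-55}
    - {"dx":0.456,"dy":0.734,"dz":-0.051,"wx":0,"wy":0,"wz":-55}
    - {"dx":0.456,"dy":0.734,"dz":-0.051,"wx":0,"wy":0,"wz":-55}
    - {"dx":0.456,"dy":0.734,"dz":-0.051,"wx":0,"wy":0,"wz":-55}
    - {"dx":0.456,"dy":0.734,"dz":-0.051,"wx":0,"wy":0,"wz":-55}
    - {"dx":0.456,"dy":0.734,"dz":-0.051,"wx":0,"wy":0,"wz":-55}
    - {"dx":0.456,"dy":0.734,"dz":-0.051,"wx":0,"wy":0,"wz":-55}

```text
time_s: 2.25
tcp_pos: [0.4173, -0.2146, 0.2389]
ee_rot: [[0.751, 0.66, -0.002], [0.66, -0.751, -0.0], [-0.001, -0.001, -1.0]]
wrist_force: [0.0, 1.3, 0.0]
gripper_width: 1.003
```

```bash
python3 - <<'E'
from h import *
s=r.sense();print(s['time_s'],s['joints'],s['tcp_pos'],s['ee_rot'],s['wrist_force'])
im=cams.capture("wrist");cv2.imwrite("pics/w1.png",cv2.cvtColor(im,cv2.COLOR_RGB2BGR))
im=cams.capture("side");cv2.imwrite("pics/s1.png",cv2.cvtColor(im,cv2.COLOR_RGB2BGR))
E
```

```text
2.25 [ -7.291    4.6125 -15.4155   0.0168 -70.0685 138.5715] [ 0.4173 -0.2146  0.2389] [[ 0.7514  0.6598 -0.0017]
 [ 0.6598 -0.7514 -0.0001]
 [-0.0013 -0.0011 -1.    ]] [0.0153 1.3155 0.0036]
```

View pics/w1.png

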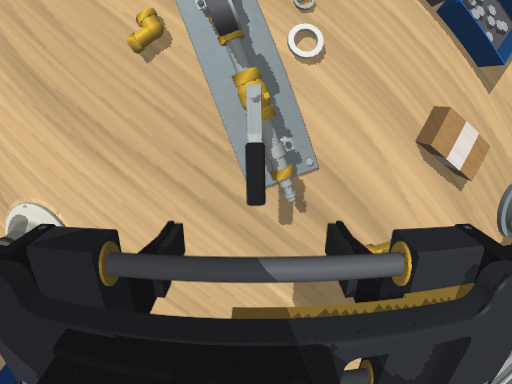

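View pics/s1.png

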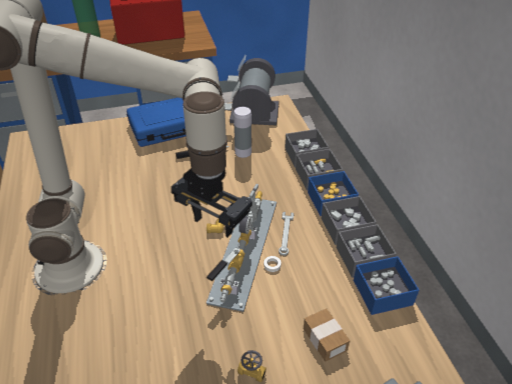

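```bash
python3 - <<'E'
from h import *
print(proj("side",[[0,0,0],[.4173,-.2146,.2389],[.418,-.212,.105],[.4856,-.154,.11]]))
m=cams.camera_model("wrist");print(m)
T=m['T_tool_cam'];K=m['intrinsics']
def pt(p):
    q=np.linalg.inv(T)@np.append(p,1);th=np.arctan2(np.hypot(q[0],q[1]),q[2]);n=np.hypot(q[0],q[1])
    return [K[0,2]+K[0,0]*th*q[0]/n,K[1,2]+K[0,0]*th*q[1]/n]
print(pt([0,0,0]),pt([0,.0435,0]),pt([0,0,.13]),pt([.1,0,.13]))
E
```

```text
[[ 69.5253 266.0668]
 [213.9773 236.6273]
 [216.6967 269.4971]
 [235.8797 248.2938]]
{'intrinsics': array([[297.3186,   0.    , 254.6883],
       [  0.    , 297.3186, 190.955 ],
       [  0.    ,   0.    ,   1.    ]]), 'T_tool_cam': array([[-0.0007, -0.96  , -0.2799,  0.0759],
       [ 1.    , -0.0006, -0.0003, -0.0012],
       [ 0.0001, -0.2799,  0.96  , -0.1961],
       [ 0.    ,  0.    ,  0.    ,  1.    ]])}
[np.float64(256.49548723334647), np.float64(216.44933038041307)] [np.float64(317.15071936613737), np.float64(216.03862634374545)] [np.float64(255.83377268850592), np.float64(174.62714328318904)] [np.float64(255.82428506445757), np.float64(84.69941697678331)]
```

Emit:
drive_tool:
  deltas:
    - {"dx":0,"dy":0,"dz":0.04,"wx":0,"wy":0,"wz":0}
    - {"dx":0,"dy":0,"dz":0.08,"wx":0,"wy":0,"wz":0}
    - {"dx":0,"dy":0,"dz":0.12,"wx":0,"wy":0,"wz":0}
    - {"dx":0,"dy":0,"dz":0.14,"wx":0,"wy":0,"wz":0}
    - {"dx":0,"dy":0,"dz":0.152,"wx":0,"wy":0,"wz":0}
    - {"dx":0,"dy":0,"dz":0.152,"wx":0,"wy":0,"wz":0}
    - {"dx":0,"dy":0,"dz":0.152,"wx":0,"wy":0,"wz":0}

```text
time_s: 3.05
tcp_pos: [0.4191, -0.211, 0.0883]
ee_rot: [[0.746, 0.665, 0.001], [0.665, -0.746, -0.0], [0.0, 0.001, -1.0]]
wrist_force: [-0.3, 0.4, 0.1]
gripper_width: 1.002
```

Emit:
drive_tool:
  deltas:
    - {"dx":0,"dy":0,"dz":0,"wx":0,"wy":0,"wz":0}
    - {"dx":0,"dy":0,"dz":0,"wx":0,"wy":0,"wz":0}
    - {"dx":0,"dy":0,"dz":0,"wx":0,"wy":0,"wz":0}
    - {"dx":0,"dy":0,"dz":0,"wx":0,"wy":0,"wz":0}
    - {"dx":0,"dy":0,"dz":0,"wx":0,"wy":0,"wz":0}
    - {"dx":0,"dy":0,"dz":0,"wx":0,"wy":0,"wz":0}
    - {"dx":0,"dy":0,"dz":0,"wx":0,"wy":0,"wz":0}
    - {"dx":0,"dy":0,"dz":0,"wx":0,"wy":0,"wz":0}
  gripper: 0

```text
time_s: 3.85
tcp_pos: [0.4183, -0.2117, 0.0876]
ee_rot: [[0.748, 0.664, -0.0], [0.664, -0.748, 0.0], [-0.0, -0.0, -1.0]]
wrist_force: [0.2, 0.3, -0.7]
gripper_width: 0.359
```

```bash
python3 - <<'E'
from h import *
print(after((0.41854,-0.211675,.24,41.604),0,0,.152,0))
for p in (10,20,30,40,50,60,68,70,72):
    a=np.radians(p);print(p,"%.4f %.4f"%(.088*(1-np.cos(a)),-.088*np.sin(a)))
im=cams.capture("wrist");cv2.imwrite("pics/w2.png",cv2.cvtColor(im,cv2.COLOR_RGB2BGR))
E
```

```text
(np.float64(0.41854), np.float64(-0.211675), 0.088, 41.604)
10 0.0013 -0.0153
20 0.0053 -0.0301
30 0.0118 -0.0440
40 0.0206 -0.0566
50 0.0314 -0.0674
60 0.0440 -0.0762
68 0.0550 -0.0816
70 0.0579 -0.0827
72 0.0608 -0.0837
```

View pics/w2.png

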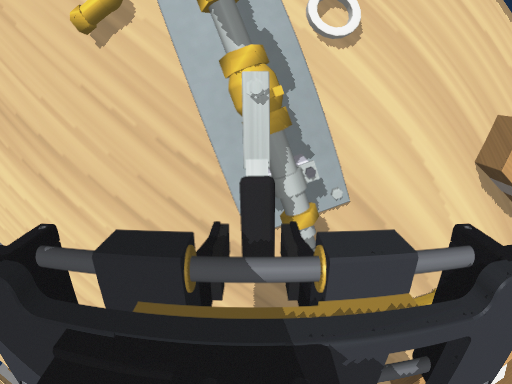

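Emit:
drive_tool:
  deltas:
    - {"dx":0,"dy":0,"dz":0,"wx":0,"wy":0,"wz":0}
    - {"dx":0,"dy":0,"dz":0,"wx":0,"wy":0,"wz":0}
    - {"dx":0,"dy":0,"dz":0,"wx":0,"wy":0,"wz":0}
    - {"dx":0.0003,"dy":-0.0077,"dz":0,"wx":0,"wy":0,"wz":5}
    - {"dx":0.0013,"dy":-0.0153,"dz":0,"wx":0,"wy":0,"wz":10}
    - {"dx":0.003,"dy":-0.0228,"dz":0,"wx":0,"wy":0,"wz":15}
    - {"dx":0.0053,"dy":-0.0301,"dz":0,"wx":0,"wy":0,"wz":20}
    - {"dx":0.0082,"dy":-0.0372,"dz":0,"wx":0,"wy":0,"wz":25}
    - {"dx":0.0118,"dy":-0.044,"dz":0,"wx":0,"wy":0,"wz":30}
    - {"dx":0.0159,"dy":-0.0505,"dz":0,"wx":0,"wy":0,"wz":35}
    - {"dx":0.0206,"dy":-0.0566,"dz":0,"wx":0,"wy":0,"wz":40}
    - {"dx":0.0258,"dy":-0.0622,"dz":0,"wx":0,"wy":0,"wz":45}
    - {"dx":0.0314,"dy":-0.0674,"dz":0,"wx":0,"wy":0,"wz":50}
    - {"dx":0.0375,"dy":-0.0721,"dz":0,"wx":0,"wy":0,"wz":55}
    - {"dx":0.044,"dy":-0.0762,"dz":0,"wx":0,"wy":0,"wz":60}
    - {"dx":0.0494,"dy":-0.0791,"dz":0,"wx":0,"wy":0,"wz":64}
    - {"dx":0.0536,"dy":-0.081,"dz":0,"wx":0,"wy":0,"wz":67}
    - {"dx":0.0536,"dy":-0.081,"dz":0,"wx":0,"wy":0,"wz":67}
    - {"dx":0.0536,"dy":-0.081,"dz":0,"wx":0,"wy":0,"wz":67}

```text
time_s: 5.8
tcp_pos: [0.4046, -0.1155, 0.0876]
ee_rot: [[0.904, -0.428, -0.0], [-0.428, -0.904, 0.0], [-0.0, 0.0, -1.0]]
wrist_force: [-0.4, 0.1, -0.9]
gripper_width: 0.005
```

```bash
python3 - <<'E'
from h import *
s=r.sense();print(s['wrist_force'],s['moment'],s['tcp_pos'])
print(after((0.41854,-0.211675,.088,41.604),.0536,-.081,0,67))
im=cams.capture("wrist");cv2.imwrite("pics/w3.png",cv2.cvtColor(im,cv2.COLOR_RGB2BGR))
E
```

```text
[-0.3981  0.1018 -0.8832] [0.0319 0.0227 0.0268] [ 0.4046 -0.1155  0.0876]
(np.float64(0.404837241358157), np.float64(-0.11551786607014851), 0.088, -25.396)
```

View pics/w3.png

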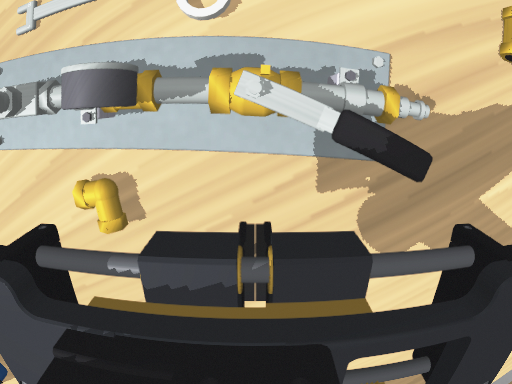

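```bash
cat >> h.py <<'E'
def wpt(p):
    m=cams.camera_model("wrist");T=m['T_tool_cam'];K=m['intrinsics']
    q=np.linalg.inv(T)@np.append(p,1);n=np.hypot(q[0],q[1]);th=np.arctan2(n,q[2])
    return np.array([K[0,2]+K[0,0]*th*q[0]/n,K[1,2]+K[0,0]*th*q[1]/n])
def wpts(P,cmd):
    x,y,z,a=cmd;t=np.radians(a);d=np.array(P)-[x,y,z]
    return wpt([d[0]*np.cos(t)+d[1]*np.sin(t),d[0]*np.sin(t)-d[1]*np.cos(t),-d[2]])
E
python3 - <<'E'
from h import *
for x in(.088,.037,0,-.037):print(x,wpt([x,0,-.017]),wpt([x,0,-.022]))
print(wpt([0,0.011,-.017]),wpt([0,.0155,0]), wpt([0,.0155,-.03]))
E
```

```text
0.088 [254.061  85.653] [254.0402  85.0554]
0.037 [254.1407 169.3398] [254.1232 171.0884]
0 [254.2092 225.0213] [254.1949 228.0623]
-0.037 [254.2783 273.1837] [254.2671 276.9977]
[271.0616 224.9788] [276.1785 215.6292] [279.4658 233.1362]
```

```bash
python3 - <<'E'
from h import *
im=cams.capture("side");im=cv2.cvtColor(im,cv2.COLOR_RGB2BGR)
c=im[170:320,160:310]; cv2.imwrite("pics/s3c.png",cv2.resize(c,None,fx=4,fy=4,interpolation=cv2.INTER_CUBIC))
a=cv2.imread("pics/side0.png")[170:320,160:310];cv2.imwrite("pics/s0c.png",cv2.resize(a,None,fx=4,fy=4,interpolation=cv2.INTER_CUBIC))
print((proj("side",[[.4856,-.154,.105],[.4856,-.154,.055],[.418,-.212,.105]])-[160,170])*4)
E
```

```text
[[303.6875 317.8845]
 [305.3302 363.7516]
 [226.7866 397.9884]]
```

View pics/s3c.png

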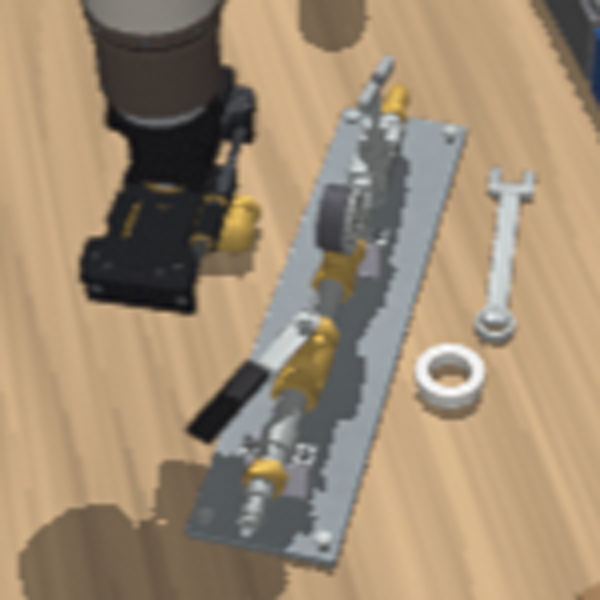

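View pics/s0c.png

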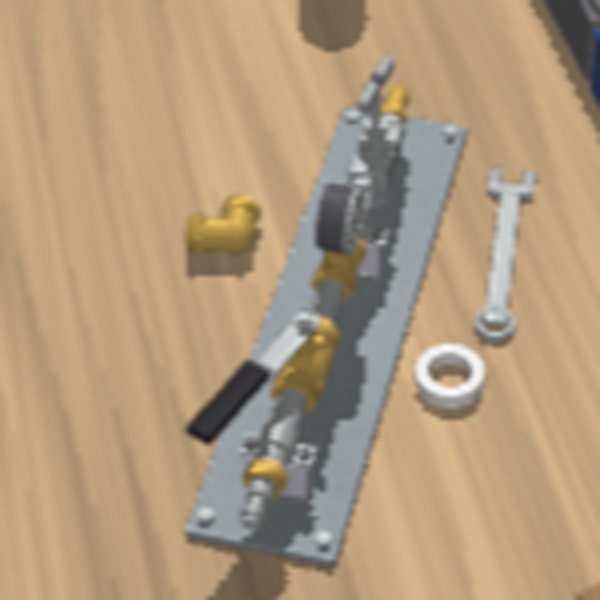

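```bash
python3 - <<'E'
from h import *
t=[.4046,-.1155,.0876]
P=[[t[0],t[1],t[2]+d] for d in(0,.02,.07,.12,.17)]
print((proj("side",P)-[160,170])*4)
m=cams.camera_model("side");E=m['extrinsics'];print(-E[:3,:3].T@E[:3,3],E[2,:3])
a=cv2.imread("pics/s1.png")[150:270,140:290];cv2.imwrite("pics/s1c.png",cv2.resize(a,None,fx=5,fy=5,interpolation=cv2.INTER_CUBIC))
t=[.4173,-.2146,.2389]
P=[[t[0],t[1],t[2]+d] for d in(0,.02,.07,.12,.17)]
print((proj("side",P)-[140,150])*5)
E
```

```text
[[183.3765 316.5566]
 [181.5515 297.8981]
 [176.8316 249.6429]
 [171.8733 198.9497]
 [166.658  145.629 ]]
[ 0.2982 -1.0676  1.148 ] [ 0.1841  0.7152 -0.6743]
[[369.8864 433.1365]
 [367.7345 405.8983]
 [362.1429 335.1193]
 [356.2274 260.2404]
 [349.959  180.8949]]
```

View pics/s1c.png

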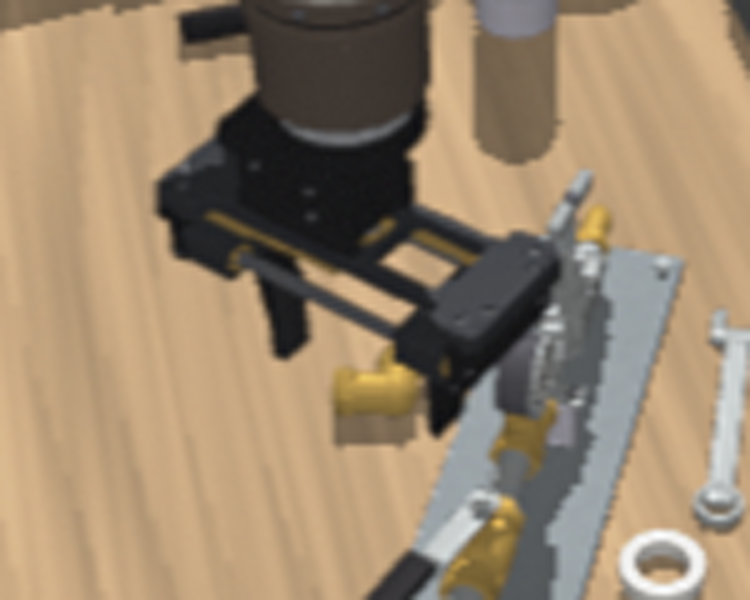

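```bash
python3 - <<'E'
from h import *
c=(0.404837,-0.115518,.088,-25.396)
tgt(c,[(.4185,-.2117,.12,41.6),(.4185,-.2117,.062,41.6)])
E
```

```text
dx 0.0536 dy 0.0810 dz -0.0320 wz -67.00
dx 0.0536 dy 0.0810 dz 0.0260 wz -67.00
```

Emit:
drive_tool:
  deltas:
    - {"dx":0.0,"dy":0.01,"dz":-0.032,"wx":0,"wy":0,"wz":-8}
    - {"dx":0.0536,"dy":0.081,"dz":-0.032,"wx":0,"wy":0,"wz":-67}
    - {"dx":0.0536,"dy":0.081,"dz":-0.032,"wx":0,"wy":0,"wz":-67}
    - {"dx":0.0536,"dy":0.081,"dz":-0.032,"wx":0,"wy":0,"wz":-67}
    - {"dx":0.0536,"dy":0.081,"dz":-0.032,"wx":0,"wy":0,"wz":-67}
    - {"dx":0.0536,"dy":0.081,"dz":-0.032,"wx":0,"wy":0,"wz":-67}
    - {"dx":0.0536,"dy":0.081,"dz":-0.032,"wx":0,"wy":0,"wz":-67}
    - {"dx":0.0536,"dy":0.081,"dz":-0.032,"wx":0,"wy":0,"wz":-67}
    - {"dx":0.0536,"dy":0.081,"dz":-0.032,"wx":0,"wy":0,"wz":-67}
    - {"dx":0.0536,"dy":0.081,"dz":-0.032,"wx":0,"wy":0,"wz":-67}
    - {"dx":0.0536,"dy":0.081,"dz":-0.012,"wx":0,"wy":0,"wz":-67}
    - {"dx":0.0536,"dy":0.081,"dz":0.008,"wx":0,"wy":0,"wz":-67}
    - {"dx":0.0536,"dy":0.081,"dz":0.028,"wx":0,"wy":0,"wz":-67}
    - {"dx":0.0536,"dy":0.081,"dz":0.028,"wx":0,"wy":0,"wz":-67}
  gripper: 0.6

```text
time_s: 7.3
tcp_pos: [0.4159, -0.2114, 0.0574]
ee_rot: [[0.749, 0.663, -0.006], [0.663, -0.749, 0.001], [-0.004, -0.005, -1.0]]
wrist_force: [-0.1, -0.7, 0.5]
gripper_width: 0.601
```

Emit:
drive_tool:
  deltas:
    - {"dx":0,"dy":0,"dz":0,"wx":0,"wy":0,"wz":0}
    - {"dx":0,"dy":0,"dz":0,"wx":0,"wy":0,"wz":0}
    - {"dx":0,"dy":0,"dz":0,"wx":0,"wy":0,"wz":0}
    - {"dx":0,"dy":0,"dz":0,"wx":0,"wy":0,"wz":0}
    - {"dx":0,"dy":0,"dz":0,"wx":0,"wy":0,"wz":0}
    - {"dx":0,"dy":0,"dz":0,"wx":0,"wy":0,"wz":0}
    - {"dx":0,"dy":0,"dz":0,"wx":0,"wy":0,"wz":0}
    - {"dx":0,"dy":0,"dz":0,"wx":0,"wy":0,"wz":0}
  gripper: 0

```text
time_s: 8.1
tcp_pos: [0.419, -0.2121, 0.0603]
ee_rot: [[0.747, 0.664, 0.002], [0.664, -0.747, -0.001], [0.001, 0.002, -1.0]]
wrist_force: [-0.8, -1.7, 4.3]
gripper_width: 0.249
```

```bash
python3 - <<'E'
from h import *
s=r.sense();print(s['wrist_force'],s['moment'],s['tcp_pos'],s['gripper_width'])
im=cams.capture("wrist");cv2.imwrite("pics/w4.png",cv2.cvtColor(im,cv2.COLOR_RGB2BGR))
E
```

```text
[-0.8482 -1.6877  4.3371] [-0.8651 -0.0758  0.0072] [ 0.419  -0.2121  0.0603] 0.24891529900604054
```

View pics/w4.png

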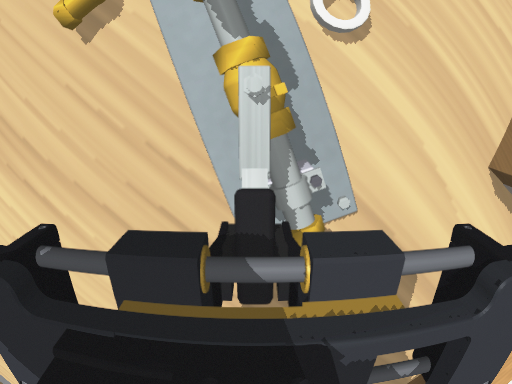

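Emit:
drive_tool:
  deltas:
    - {"dx":0.0003,"dy":-0.0077,"dz":0,"wx":0,"wy":0,"wz":5}
    - {"dx":0.0013,"dy":-0.0153,"dz":0,"wx":0,"wy":0,"wz":10}
    - {"dx":0.003,"dy":-0.0228,"dz":0,"wx":0,"wy":0,"wz":15}
    - {"dx":0.0053,"dy":-0.0301,"dz":0,"wx":0,"wy":0,"wz":20}
    - {"dx":0.0082,"dy":-0.0372,"dz":0,"wx":0,"wy":0,"wz":25}
    - {"dx":0.0118,"dy":-0.044,"dz":0,"wx":0,"wy":0,"wz":30}
    - {"dx":0.0118,"dy":-0.044,"dz":0,"wx":0,"wy":0,"wz":30}

```text
time_s: 8.85
tcp_pos: [0.3982, -0.1705, 0.0603]
ee_rot: [[0.98, 0.201, 0.001], [0.201, -0.98, 0.0], [0.001, 0.0, -1.0]]
wrist_force: [0.4, -0.5, 6.6]
gripper_width: 0.251
```

Emit:
drive_tool:
  deltas:
    - {"dx":0.0003,"dy":-0.0077,"dz":0,"wx":0,"wy":0,"wz":5}
    - {"dx":0.0013,"dy":-0.0153,"dz":0,"wx":0,"wy":0,"wz":10}
    - {"dx":0.003,"dy":-0.0228,"dz":0,"wx":0,"wy":0,"wz":15}
    - {"dx":0.0053,"dy":-0.0301,"dz":0,"wx":0,"wy":0,"wz":20}
    - {"dx":0.0082,"dy":-0.0372,"dz":0,"wx":0,"wy":0,"wz":25}
    - {"dx":0.0118,"dy":-0.044,"dz":0,"wx":0,"wy":0,"wz":30}
    - {"dx":0.0147,"dy":-0.0487,"dz":0,"wx":0,"wy":0,"wz":33.6}
    - {"dx":0.0177,"dy":-0.053,"dz":0,"wx":0,"wy":0,"wz":37}
    - {"dx":0.0177,"dy":-0.053,"dz":0,"wx":0,"wy":0,"wz":37}

```text
time_s: 9.75
tcp_pos: [0.4052, -0.1152, 0.0602]
ee_rot: [[0.904, -0.428, 0.001], [-0.428, -0.904, -0.0], [0.001, -0.0, -1.0]]
wrist_force: [-1.2, -0.5, 7.4]
gripper_width: 0.252
```

```bash
python3 - <<'E'
from h import *
s=r.sense();print(s['wrist_force'],s['moment'],s['tcp_pos'],s['gripper_width'],s['joints'])
im=cams.capture("wrist");cv2.imwrite("pics/w5.png",cv2.cvtColor(im,cv2.COLOR_RGB2BGR))
E
```

```text
[-1.1845 -0.5372  7.384 ] [-0.0719  0.0829 -0.1666] [ 0.4052 -0.1152  0.0602] 0.25228670546013066 [  6.4247  11.0516 -37.1457   0.0081 -41.7593  58.2095]
```

View pics/w5.png

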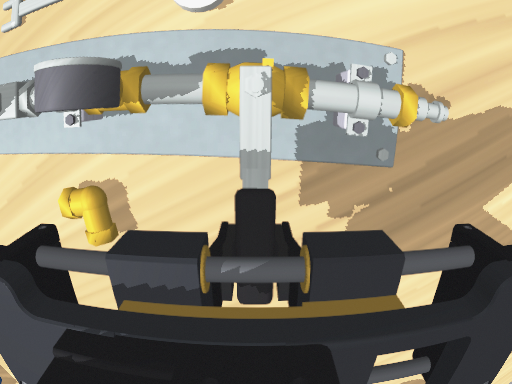

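Emit:
drive_tool:
  deltas:
    - {"dx":0.0,"dy":-0.0023,"dz":0,"wx":0,"wy":0,"wz":1.5}
    - {"dx":0.0001,"dy":-0.0046,"dz":0,"wx":0,"wy":0,"wz":3}
    - {"dx":0.0002,"dy":-0.0061,"dz":0,"wx":0,"wy":0,"wz":4}
    - {"dx":0.0002,"dy":-0.0061,"dz":0,"wx":0,"wy":0,"wz":4}

```text
time_s: 10.2
tcp_pos: [0.4069, -0.1114, 0.0602]
ee_rot: [[0.873, -0.487, -0.002], [-0.487, -0.873, -0.003], [-0.0, 0.003, -1.0]]
wrist_force: [-0.5, -9.0, 6.5]
gripper_width: 0.253
```

```bash
python3 - <<'E'
from h import *
s=r.sense();print(s['wrist_force'],s['moment'],s['tcp_pos'],s['gripper_width'],s['joints'])
E
```

```text
[-0.5431 -9.0106  6.5369] [-2.4768  0.2757  0.4115] [ 0.4069 -0.1114  0.0602] 0.2532590801879597 [  7.0628  11.1691 -37.064    0.2108 -41.8839  53.6211]
```

Emit:
drive_tool:
  deltas:
    - {"dx":0,"dy":0,"dz":0,"wx":0,"wy":0,"wz":0}
    - {"dx":0,"dy":0,"dz":0,"wx":0,"wy":0,"wz":0}

```text
time_s: 10.4
tcp_pos: [0.4069, -0.1114, 0.0602]
ee_rot: [[0.873, -0.487, -0.002], [-0.487, -0.873, -0.002], [-0.0, 0.003, -1.0]]
wrist_force: [-0.8, -8.0, 6.2]
gripper_width: 0.248
```

Emit:
drive_tool:
  deltas:
    - {"dx":0,"dy":0,"dz":0,"wx":0,"wy":0,"wz":0}
    - {"dx":0,"dy":0,"dz":0,"wx":0,"wy":0,"wz":0}
    - {"dx":0,"dy":0,"dz":0,"wx":0,"wy":0,"wz":0}
    - {"dx":0,"dy":0,"dz":0,"wx":0,"wy":0,"wz":0}
    - {"dx":0,"dy":0,"dz":-0.04,"wx":0,"wy":0,"wz":0}
    - {"dx":0,"dy":0,"dz":-0.08,"wx":0,"wy":0,"wz":0}
    - {"dx":0,"dy":0,"dz":-0.12,"wx":0,"wy":0,"wz":0}
    - {"dx":0,"dy":0,"dz":-0.16,"wx":0,"wy":0,"wz":0}
    - {"dx":0,"dy":0,"dz":-0.16,"wx":0,"wy":0,"wz":0}
  gripper: 0.8

```text
time_s: 11.3
tcp_pos: [0.4111, -0.11, 0.2252]
ee_rot: [[0.872, -0.49, 0.012], [-0.49, -0.872, -0.0], [0.011, -0.006, -1.0]]
wrist_force: [1.1, 0.7, 0.7]
gripper_width: 0.794
```

```bash
python3 - <<'E'
from h import *
c=after((0.404837,-0.115518,.060,-25.396),.0002,-.0061,-.16,4);print(c)
s=r.sense();print(s['tcp_pos'],s['gripper_width'],s['time_s'])
im=cams.capture("wrist");cv2.imwrite("pics/w6.png",cv2.cvtColor(im,cv2.COLOR_RGB2BGR))
im=cams.capture("side");cv2.imwrite("pics/s6.png",cv2.cvtColor(im,cv2.COLOR_RGB2BGR))
cc=cv2.cvtColor(im,cv2.COLOR_RGB2BGR)[150:300,170:320];cv2.imwrite("pics/s6c.png",cv2.resize(cc,None,fx=4,fy=4,interpolation=cv2.INTER_CUBIC))
pv=np.array([.4856,-.154]);
for yaw in(61.7,):
  c0=np.array([.533,-.066]);u=np.array([np.cos(np.radians(yaw)),np.sin(np.radians(yaw))])
  for z,yy in((.145,.12),(.11,-.1)):
    P=[*(c0+yy*u),z];print(P,wpts(P,c),(proj("side",P)-[170,150])*4)
E
```

```text
(np.float64(0.40763379265990723), np.float64(-0.11009324647403321), 0.22, -29.396)
[ 0.4111 -0.11    0.2252] 0.7938910594450543 11.3
[np.float64(0.589890585085654), np.float64(0.039657282421099435), 0.145] [ 48.8506 111.2966] [[336.3436 157.9801]]
[np.float64(0.48559117909528837), np.float64(-0.1540477353509162), 0.11] [254.2877  92.8797] [[263.522  393.2262]]
```

View pics/w6.png

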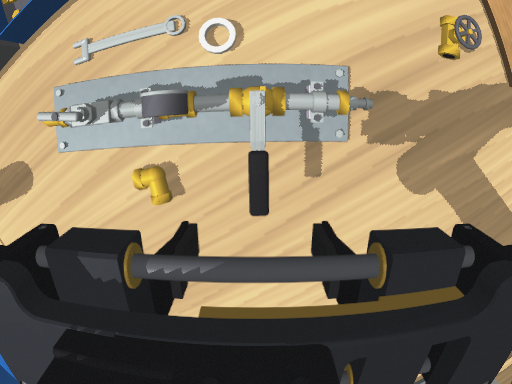

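View pics/s6c.png

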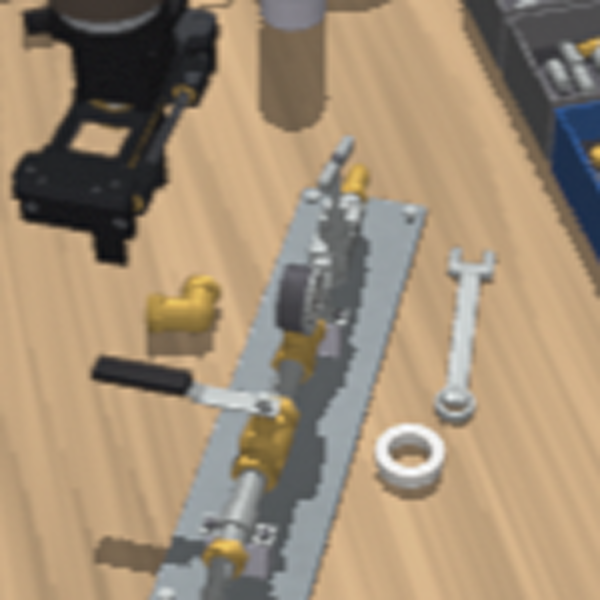

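```bash
python3 - <<'E'
from h import *
c=after((0.404837,-0.115518,.060,-25.396),.0002,-.0061,-.16,4)
tgt(c,[(.59,.0397,.24,30)])
E
```

```text
dx 0.0854 dy -0.2200 dz -0.0200 wz -59.40
```

Emit:
drive_tool:
  deltas:
    - {"dx":0.085,"dy":-0.22,"dz":-0.02,"wx":0,"wy":0,"wz":-59}
    - {"dx":0.085,"dy":-0.22,"dz":-0.02,"wx":0,"wy":0,"wz":-59}
    - {"dx":0.085,"dy":-0.22,"dz":-0.02,"wx":0,"wy":0,"wz":-59}
    - {"dx":0.085,"dy":-0.22,"dz":-0.02,"wx":0,"wy":0,"wz":-59}
    - {"dx":0.085,"dy":-0.22,"dz":-0.02,"wx":0,"wy":0,"wz":-59}
    - {"dx":0.085,"dy":-0.22,"dz":-0.02,"wx":0,"wy":0,"wz":-59}
    - {"dx":0.085,"dy":-0.22,"dz":-0.02,"wx":0,"wy":0,"wz":-59}
    - {"dx":0.085,"dy":-0.22,"dz":-0.02,"wx":0,"wy":0,"wz":-59}
    - {"dx":0.085,"dy":-0.22,"dz":-0.02,"wx":0,"wy":0,"wz":-59}

```text
time_s: 12.3
tcp_pos: [0.5887, 0.0398, 0.238]
ee_rot: [[0.871, 0.492, -0.003], [0.492, -0.871, -0.001], [-0.003, -0.001, -1.0]]
wrist_force: [-0.1, 0.8, 0.7]
gripper_width: 0.804
```

```bash
python3 - <<'E'
from h import *
c=after(after((0.404837,-0.115518,.060,-25.396),.0002,-.0061,-.16,4),.085,-.22,-.02,-59);print(c)
s=r.sense();print(s['tcp_pos'],s['gripper_width'],s['time_s'],s['joints'],s['ee_rot'])
im=cams.capture("wrist");cv2.imwrite("pics/w7.png",cv2.cvtColor(im,cv2.COLOR_RGB2BGR))
cc=cv2.cvtColor(im,cv2.COLOR_RGB2BGR)[80:240,160:350];cv2.imwrite("pics/w7c.png",cv2.resize(cc,None,fx=4,fy=3.75,interpolation=cv2.INTER_CUBIC))
print(wpts([.5899,.0397,.145],c),wpts([.5899,.0397,.096],c))
E
```

```text
(np.float64(0.5896753241547751), np.float64(0.039859682176937195), 0.24, 29.604)
[0.5887 0.0398 0.238 ] 0.8042589689146425 12.3 [ 19.5697  17.0278   0.1662  -0.0233 -73.3186  99.8858] [[ 0.8708  0.4916 -0.0031]
 [ 0.4916 -0.8708 -0.0007]
 [-0.003  -0.0009 -1.    ]]
[255.9978 182.1335] [255.8261 171.622 ]
```

View pics/w7.png

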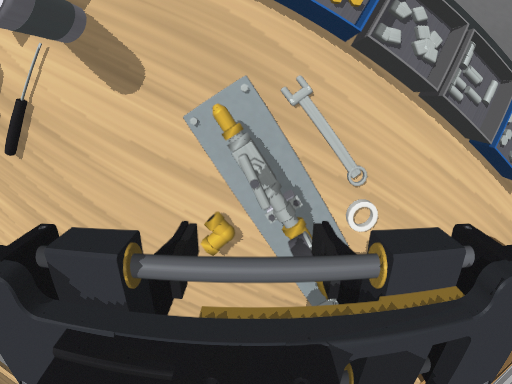

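View pics/w7c.png

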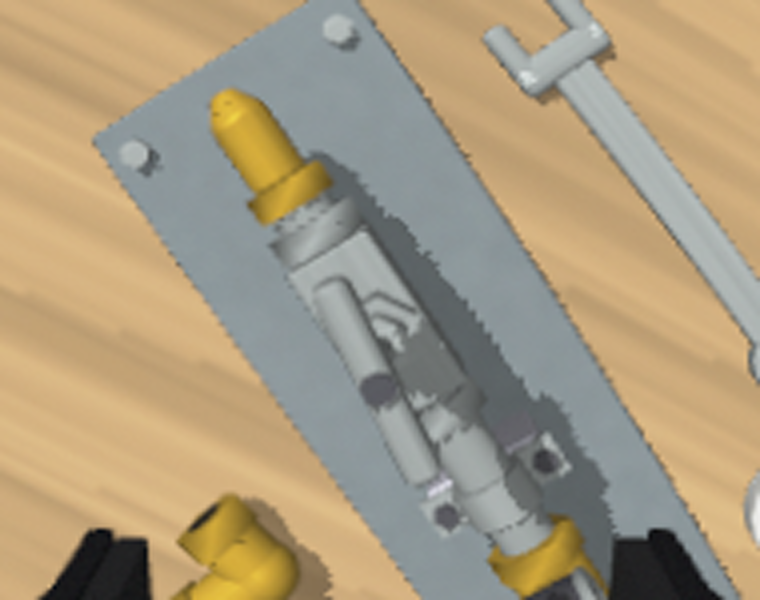

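```bash
python3 - <<'E'
from h import *
c=(.58875,.0398,.2385,29.45)
C=np.array([.5899,.0397,.145])
for a in(50,53,56,59):
    u=np.array([np.cos(np.radians(a)),np.sin(np.radians(a)),0])*.031
    p=wpts(C+u,c);q=wpts(C-u,c);print(a,p,q,(q-p),np.degrees(np.arctan2(*(q-p))))
print((np.array([330,290])/[4,3.75]+[160,80]),(np.array([425,475])/[4,3.75]+[160,80]))
E
```

```text
50 [245.3615 153.1745] [266.8939 208.8918] [21.5324 55.7172] 21.129452788756304
53 [243.8385 153.7898] [268.3542 208.334 ] [24.5157 54.5442] 24.20226349402637
56 [242.3525 154.4828] [269.7841 207.7044] [27.4316 53.2216] 27.26756695352277
59 [240.9078 155.2515] [271.1797 207.0046] [30.2719 51.7531] 30.324654405906387
[242.5    157.3333] [266.25   206.6667]
```

Emit:
drive_tool:
  deltas:
    - {"dx":0,"dy":0,"dz":0,"wx":0,"wy":0,"wz":-8}
    - {"dx":0,"dy":0,"dz":0,"wx":0,"wy":0,"wz":-16}
    - {"dx":0,"dy":0,"dz":0,"wx":0,"wy":0,"wz":-25}
    - {"dx":0,"dy":0,"dz":0.04,"wx":0,"wy":0,"wz":-25}
    - {"dx":0,"dy":0,"dz":0.08,"wx":0,"wy":0,"wz":-25}
    - {"dx":0,"dy":0,"dz":0.11,"wx":0,"wy":0,"wz":-25}
    - {"dx":0,"dy":0,"dz":0.13,"wx":0,"wy":0,"wz":-25}
    - {"dx":0,"dy":0,"dz":0.145,"wx":0,"wy":0,"wz":-25}
    - {"dx":0,"dy":0,"dz":0.145,"wx":0,"wy":0,"wz":-25}
    - {"dx":0,"dy":0,"dz":0.145,"wx":0,"wy":0,"wz":-25}
  gripper: 0.5

```text
time_s: 13.35
tcp_pos: [0.5896, 0.0397, 0.095]
ee_rot: [[0.58, 0.815, 0.0], [0.815, -0.58, -0.0], [-0.0, 0.0, -1.0]]
wrist_force: [-0.0, 0.2, 0.9]
gripper_width: 0.501
```

```bash
python3 - <<'E'
from h import *
s=r.sense();print(s['tcp_pos'],s['gripper_width'],s['time_s'],s['joints'],s['wrist_force'])
im=cams.capture("wrist");cv2.imwrite("pics/w8.png",cv2.cvtColor(im,cv2.COLOR_RGB2BGR))
im=cams.capture("side");im=cv2.cvtColor(im,cv2.COLOR_RGB2BGR)
cc=im[130:260,180:330];cv2.imwrite("pics/s8c.png",cv2.resize(cc,None,fx=4.5,fy=4.5,interpolation=cv2.INTER_CUBIC))
E
```

```text
[0.5896 0.0397 0.095 ] 0.5013833376990992 13.35 [ 19.5546  23.4168 -11.8739   0.0212 -54.7037 124.9853] [-0.0167  0.2193  0.8599]
```

View pics/w8.png

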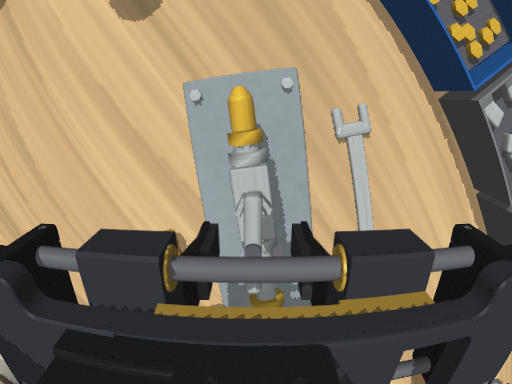

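View pics/s8c.png

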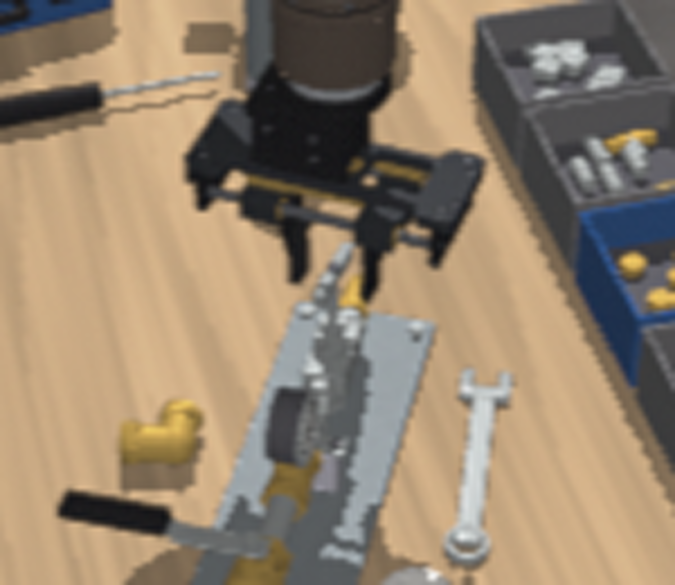

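Emit:
drive_tool:
  deltas:
    - {"dx":0,"dy":0,"dz":0,"wx":0,"wy":0,"wz":0}
    - {"dx":0,"dy":0,"dz":0,"wx":0,"wy":0,"wz":0}
    - {"dx":0,"dy":0,"dz":0,"wx":0,"wy":0,"wz":0}
    - {"dx":0,"dy":0,"dz":0,"wx":0,"wy":0,"wz":0}
    - {"dx":0,"dy":0,"dz":0,"wx":0,"wy":0,"wz":0}
    - {"dx":0,"dy":0,"dz":0,"wx":0,"wy":0,"wz":0}
    - {"dx":0,"dy":0,"dz":0,"wx":0,"wy":0,"wz":0}
    - {"dx":0,"dy":0,"dz":0,"wx":0,"wy":0,"wz":0}
  gripper: 0

```text
time_s: 14.25
tcp_pos: [0.5887, 0.0403, 0.0947]
ee_rot: [[0.579, 0.815, -0.001], [0.815, -0.579, 0.0], [-0.0, -0.001, -1.0]]
wrist_force: [-3.8, 4.4, 3.2]
gripper_width: 0.112
```

```bash
python3 - <<'E'
from h import *
s=r.sense();print(s['tcp_pos'],s['gripper_width'],s['time_s'],s['joints'],s['wrist_force'],s['moment'])
im=cams.capture("wrist");cv2.imwrite("pics/w9.png",cv2.cvtColor(im,cv2.COLOR_RGB2BGR))
E
```

```text
[0.5887 0.0403 0.0947] 0.11200722011669294 14.25 [ 19.6011  23.406  -11.9131  -0.0588 -54.7405 125.0305] [-3.7931  4.3905  3.1748] [ 1.0449  1.1552 -0.0996]
```

View pics/w9.png

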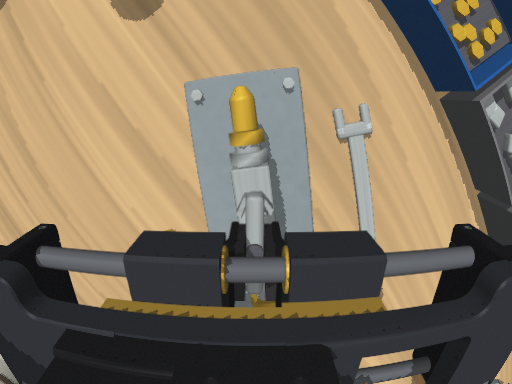

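Emit:
drive_tool:
  deltas:
    - {"dx":0,"dy":-0.0013,"dz":0,"wx":0,"wy":0,"wz":0}
    - {"dx":0,"dy":-0.0013,"dz":0,"wx":0,"wy":0,"wz":8}
    - {"dx":0,"dy":-0.0013,"dz":0,"wx":0,"wy":0,"wz":16}
    - {"dx":0,"dy":-0.0013,"dz":0,"wx":0,"wy":0,"wz":24}
    - {"dx":0,"dy":-0.0013,"dz":0,"wx":0,"wy":0,"wz":32}
    - {"dx":0,"dy":-0.0013,"dz":0,"wx":0,"wy":0,"wz":40}
    - {"dx":0,"dy":-0.0013,"dz":0,"wx":0,"wy":0,"wz":48}
    - {"dx":0,"dy":-0.0013,"dz":0,"wx":0,"wy":0,"wz":56}
    - {"dx":0,"dy":-0.0013,"dz":0,"wx":0,"wy":0,"wz":64}
    - {"dx":0,"dy":-0.0013,"dz":0,"wx":0,"wy":0,"wz":72}
    - {"dx":0,"dy":-0.0013,"dz":0,"wx":0,"wy":0,"wz":80}
    - {"dx":0,"dy":-0.0013,"dz":0,"wx":0,"wy":0,"wz":80}
    - {"dx":0,"dy":-0.0013,"dz":0,"wx":0,"wy":0,"wz":80}

```text
time_s: 15.6
tcp_pos: [0.5886, 0.0406, 0.0947]
ee_rot: [[0.904, -0.427, 0.001], [-0.427, -0.904, 0.0], [0.0, -0.0, -1.0]]
wrist_force: [-1.2, 0.8, 1.2]
gripper_width: 0.111
```

```bash
python3 - <<'E'
from h import *
s=r.sense();print(s['tcp_pos'],s['gripper_width'],s['time_s'],s['joints'],s['wrist_force'],s['moment'])
c=after((0.5896753,0.0398597,.095,54.604),0,-.0013,0,80);print(c)
im=cams.capture("wrist");cv2.imwrite("pics/w10.png",cv2.cvtColor(im,cv2.COLOR_RGB2BGR))
E
```

```text
[0.5886 0.0406 0.0947] 0.11102813986544287 15.6 [ 19.6677  23.3473 -12.0365   0.0085 -54.5829  45.0776] [-1.2174  0.8301  1.1693] [ 0.4991  0.3754 -0.1179]
(np.float64(0.5886155812942437), np.float64(0.040612691543558295), 0.095, -25.396)
```

View pics/w10.png

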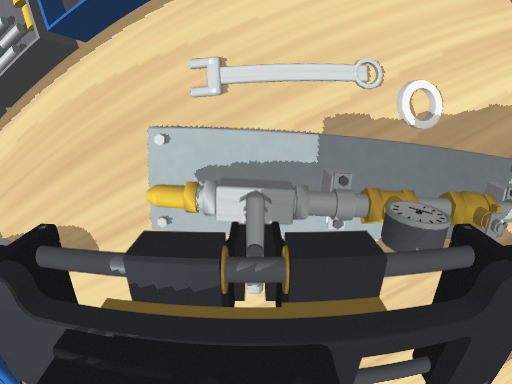

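Emit:
drive_tool:
  deltas:
    - {"dx":0,"dy":0,"dz":0,"wx":0,"wy":0,"wz":8}
    - {"dx":0,"dy":0,"dz":0,"wx":0,"wy":0,"wz":16}
    - {"dx":0,"dy":0,"dz":0,"wx":0,"wy":0,"wz":24}
    - {"dx":0,"dy":0,"dz":0,"wx":0,"wy":0,"wz":32}
    - {"dx":0,"dy":0,"dz":0,"wx":0,"wy":0,"wz":40}
    - {"dx":0,"dy":0,"dz":0,"wx":0,"wy":0,"wz":48}
    - {"dx":0,"dy":0,"dz":0,"wx":0,"wy":0,"wz":56}
    - {"dx":0,"dy":0,"dz":0,"wx":0,"wy":0,"wz":64}
    - {"dx":0,"dy":0,"dz":0,"wx":0,"wy":0,"wz":72}
    - {"dx":0,"dy":0,"dz":0,"wx":0,"wy":0,"wz":80}
    - {"dx":0,"dy":0,"dz":0,"wx":0,"wy":0,"wz":84}
    - {"dx":0,"dy":0,"dz":0,"wx":0,"wy":0,"wz":87}
    - {"dx":0,"dy":0,"dz":0,"wx":0,"wy":0,"wz":87}

```text
time_s: 16.95
tcp_pos: [0.5889, 0.0407, 0.0947]
ee_rot: [[-0.379, -0.925, 0.001], [-0.925, 0.379, 0.0], [-0.001, -0.001, -1.0]]
wrist_force: [-0.2, 1.4, -0.2]
gripper_width: 0.111
```

```bash
python3 - <<'E'
from h import *
s=r.sense();print(s['tcp_pos'],s['gripper_width'],s['time_s'],s['joints'],s['wrist_force'],s['moment'])
E
```

```text
[0.5889 0.0407 0.0947] 0.11074463194912432 16.95 [ 19.6727  23.3537 -12.0285   0.0208 -54.5547 -41.9614] [-0.1582  1.373  -0.188 ] [ 0.4908 -0.1068  0.007 ]
```

Emit:
drive_tool:
  deltas:
    - {"dx":0,"dy":0,"dz":0,"wx":0,"wy":0,"wz":2}
    - {"dx":0,"dy":0,"dz":0,"wx":0,"wy":0,"wz":4}
    - {"dx":0,"dy":0,"dz":0,"wx":0,"wy":0,"wz":6}
    - {"dx":0,"dy":0,"dz":0,"wx":0,"wy":0,"wz":6}

```text
time_s: 17.35
tcp_pos: [0.5889, 0.0407, 0.0947]
ee_rot: [[-0.473, -0.881, 0.001], [-0.881, 0.473, 0.0], [-0.001, -0.001, -1.0]]
wrist_force: [1.5, 1.4, 0.1]
gripper_width: 0.114
```

```bash
python3 - <<'E'
from h import *
s=r.sense();print(s['tcp_pos'],s['gripper_width'],s['time_s'],s['joints'],s['wrist_force'],s['moment'],s['effort'])
E
```

```text
[0.5889 0.0407 0.0947] 0.11389407832744507 17.35 [ 19.6716  23.3521 -12.0234   0.0195 -54.554  -47.94  ] [1.4804 1.3554 0.096 ] [ 0.544  -0.2841  0.0382] [ -0.853  -37.8035  15.8976   3.86    -0.3178  -0.1676]
```

Emit:
drive_tool:
  deltas:
    - {"dx":0,"dy":0,"dz":0,"wx":0,"wy":0,"wz":2}
    - {"dx":0,"dy":0,"dz":0,"wx":0,"wy":0,"wz":3}
    - {"dx":0,"dy":0,"dz":0,"wx":0,"wy":0,"wz":3}

```text
time_s: 17.65
tcp_pos: [0.5889, 0.0407, 0.0947]
ee_rot: [[-0.519, -0.855, 0.001], [-0.855, 0.519, -0.0], [-0.0, -0.001, -1.0]]
wrist_force: [2.7, 0.8, -1.0]
gripper_width: 0.114
```

```bash
python3 - <<'E'
from h import *
s=r.sense();print(s['tcp_pos'],s['gripper_width'],s['time_s'],s['joints'],s['wrist_force'],s['moment'],s['effort'])
im=cams.capture("wrist");cv2.imwrite("pics/w11.png",cv2.cvtColor(im,cv2.COLOR_RGB2BGR))
E
```

```text
[0.5889 0.0407 0.0947] 0.1138069039294616 17.65 [ 19.6791  23.3534 -12.027    0.0361 -54.5614 -50.9388] [ 2.6613  0.7984 -1.0198] [ 0.471  -0.4028  0.6224] [ -1.2793 -38.1716  15.7554   3.4663  -0.514   -0.6416]
```

View pics/w11.png

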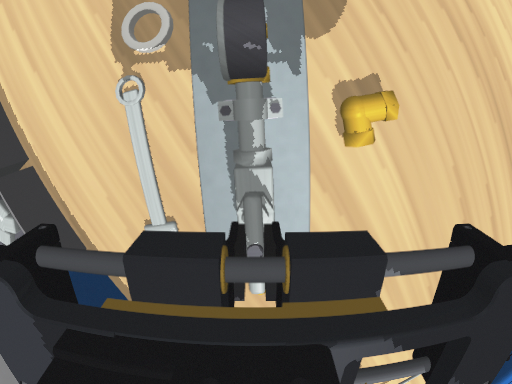

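Emit:
drive_tool:
  deltas:
    - {"dx":0,"dy":0,"dz":0,"wx":0,"wy":0,"wz":1}
    - {"dx":0,"dy":0,"dz":0,"wx":0,"wy":0,"wz":1}
    - {"dx":0,"dy":0,"dz":0,"wx":0,"wy":0,"wz":1}

```text
time_s: 18.0
tcp_pos: [0.5889, 0.0408, 0.0947]
ee_rot: [[-0.535, -0.845, 0.001], [-0.845, 0.535, 0.0], [-0.001, -0.001, -1.0]]
wrist_force: [2.2, 1.1, -1.2]
gripper_width: 0.116
```

```bash
python3 - <<'E'
from h import *
s=r.sense();print(s['tcp_pos'],s['gripper_width'],s['time_s'],s['joints'],s['moment'],s['effort'])
E
```

```text
[0.5889 0.0408 0.0947] 0.11607772908599316 18.0 [ 19.6748  23.3499 -12.0239   0.0194 -54.5627 -52.035 ] [ 0.4334 -0.8435  0.7062] [ -1.2538 -38.6017  15.3623   3.2839  -0.8848  -0.6712]
```

Emit:
drive_tool:
  deltas:
    - {"dx":0,"dy":0,"dz":0,"wx":0,"wy":0,"wz":-8}
    - {"dx":0,"dy":0,"dz":0,"wx":0,"wy":0,"wz":-16}
    - {"dx":0,"dy":0,"dz":0,"wx":0,"wy":0,"wz":-24}
    - {"dx":0,"dy":0,"dz":0,"wx":0,"wy":0,"wz":-32}
    - {"dx":0,"dy":0,"dz":0,"wx":0,"wy":0,"wz":-40}
    - {"dx":0,"dy":0,"dz":0,"wx":0,"wy":0,"wz":-48}
    - {"dx":0,"dy":0,"dz":0,"wx":0,"wy":0,"wz":-56}
    - {"dx":0,"dy":0,"dz":0,"wx":0,"wy":0,"wz":-64}
    - {"dx":0,"dy":0,"dz":0,"wx":0,"wy":0,"wz":-72}
    - {"dx":0,"dy":0,"dz":0,"wx":0,"wy":0,"wz":-80}
    - {"dx":0,"dy":0,"dz":0,"wx":0,"wy":0,"wz":-88}
    - {"dx":0,"dy":0,"dz":0,"wx":0,"wy":0,"wz":-92}
    - {"dx":0,"dy":0,"dz":0,"wx":0,"wy":0,"wz":-95}
    - {"dx":0,"dy":0,"dz":0,"wx":0,"wy":0,"wz":-95}
    - {"dx":0,"dy":0,"dz":0,"wx":0,"wy":0,"wz":-95}
    - {"dx":0,"dy":0,"dz":0,"wx":0,"wy":0,"wz":-95}

```text
time_s: 19.6
tcp_pos: [0.5886, 0.0407, 0.0947]
ee_rot: [[0.887, -0.461, 0.0], [-0.461, -0.887, 0.0], [0.0, -0.0, -1.0]]
wrist_force: [2.6, 1.0, -0.8]
gripper_width: 0.113
```

```bash
python3 - <<'E'
from h import *
s=r.sense();print(s['tcp_pos'],s['gripper_width'],s['time_s'],s['joints'],s['joint_velocities'],s['moment'],s['wrist_force'],s['effort'])
print(np.degrees(np.arctan2(s['ee_rot'][1,0],s['ee_rot'][0,0])))
im=cams.capture("wrist");cv2.imwrite("pics/w12.png",cv2.cvtColor(im,cv2.COLOR_RGB2BGR))
im=cams.capture("side");im=cv2.cvtColor(im,cv2.COLOR_RGB2BGR)
cc=im[130:280,180:330];cv2.imwrite("pics/s12c.png",cv2.resize(cc,None,fx=4,fy=4,interpolation=cv2.INTER_CUBIC))
E
```

```text
[0.5886 0.0407 0.0947] 0.11333830361031065 19.6 [ 19.6657  23.3411 -12.0352  -0.0028 -54.5928  42.8622] [-0.0155  0.0046  0.0303  0.024  -0.0528  0.2921] [ 0.3583 -0.7041 -0.0137] [ 2.573   0.9503 -0.7604] [ -0.5062 -38.4584  15.3705   3.6013  -0.7554   0.0107]
-27.47371917119127
```

View pics/w12.png

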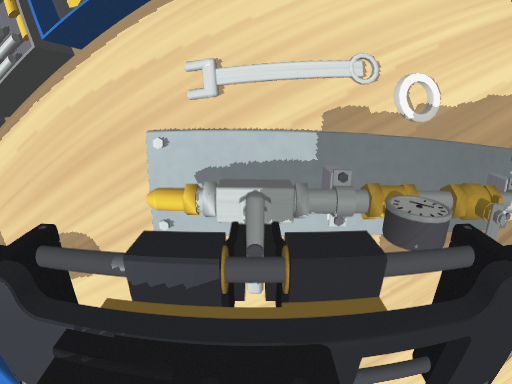

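View pics/s12c.png

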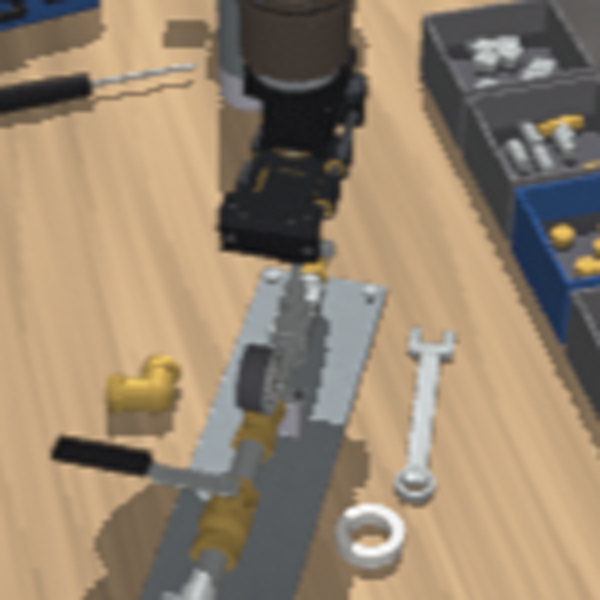

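```bash
python3 -c "
from h import *
print(ticket.finish_job()); s=r.sense(); print(s['time_s'],s['gripper_width'])"
```

```text
the job is handed in; nothing more can be done
None
the job is handed in; nothing more can be done
```

The job is handed in at about 19.7 s, with the lever shut and the gripper still holding the T-bar a quarter turn open. I got no verdict back.

- **Lever:** My first attempt missed. The fingers end about 30 mm short of the stated TCP, so they closed above the sleeve and passed over it without touching. I measured that offset in the side and wrist pictures and gripped again 28 mm lower. I then swung the lever about 70° clockwise until it met its stop, with about 9 N of side force. The last side picture shows it square across the pipe.
- **Needle valve:** I gripped the bar at its centre and turned it about 175° clockwise until the wrist torque rose to about 0.7 N m, well above the 0.12 N m friction. That was 3–4° past the seat angle I expected, which I put down to give in the grip. I then turned it back to a quarter turn open.
- **Last checks:**
  - The tool stood at −27.5°, against about −28.3° for an exact quarter turn.
  - The gripper opening was about 10 mm, which matches the bar's width.
  - The arm was still.
  - The pictures show the bar square to the pipe. The wrench, tape, elbow and screwdriver look undisturbed. I did not re-check the can, carton or spare gate valve, but the arm did not go near them.
- **Not exact:** Because the fingers are short, the nominal grasp point sits about 24 mm below the bar's centre, inside the 45 mm limit. I inferred the valve angles from the tool pose and the pictures, as the joint values could not be read.

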